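Square a pile of glass ointment slabs into the corner tray and hold it down

TASK

Put the ragged pile of glass ointment slabs away in the corner tray: swing the tray's weighted hold-down arm up and back so that it leans open by itself, slide the whole pile along the tray floor into the corner, and tap its two open sides gently until the edges of all five slabs are flush with one another and lie against both upstands, long edges along the back one where the arm is hinged. Only when the pile is square, swing the arm over again so that its bar rests on top of it and the pile stays square. Do not lift or topple the pile, and leave the two bottles and the note block where they are.

Things in the scene. Friction and masses are not known exactly. Their poses are not given: they have to be found in the camera images.
- tray: Dark grey sheet-steel corner tray, fixed to the counter, turned at random: 4 mm floor plate 215 mm (x) by 300 mm (y), a side upstand along its +x edge and a back upstand near its +y edge, both of 4 mm sheet, 40 mm above the floor; its -x and -y edges are open and lipless. Origin: centre of the underside, on the counter; z up.
- tray_corner (a point): Point on the tray floor (4 mm above the counter) where the inner faces of the two upstands meet, at x = 100.5, y = 135 mm from the tray's origin. Axes as the tray's: x points out through the side upstand, y out through the back upstand, z up; the tray's inside is at negative x and y, the floor reaching to x = -208 and y = -285 mm.
- holddown_pivot (a point): Middle of the hinge pin of the tray's weighted hold-down arm, at x = -66, y = +12, z = +56 mm from tray_corner, same axes. The pin lies along x just behind the back upstand, between two brackets 12 mm wide and 66 mm tall, 56 mm either side.
- holddown (a joint): Arm angle (rad): 0 (start) = down on the empty tray floor, the arm then 0.54 rad below level; grows as it swings up and back. Upright at 2.11; past that its weight takes it back to its stop at 2.46, where it leans open. Below 2.11 it sinks by its weight, slowed by a damper (0.15 N m s; about 1 rad/s), on to what lies there; on the five stacked slabs it rests at 0.53. 0.2 kg, no latch.
- holddown_bar (a point): Centre of the arm's weight bar, a free-turning steel roller 18 mm thick, 84 mm long, along tray x, between two 6 mm wires 90 mm apart, with a 30 mm rubber ring at each end to rest on; its axis is 80 mm from the pin's. Joint 0: 15 mm above the floor, 57 mm before the back upstand; joint 2.46: 131 mm above the floor, 39 mm behind that upstand's inner face. Can be pinched from above, or pushed.
- slab1: Lowest of five equal glass ointment slabs piled raggedly on the tray floor away from the back upstand (up to 25 mm, 0.3 rad out of line): opal glass, white faces, greenish edges, 132 mm (x) by 90 (y) by 8 (z), 0.2 kg. Origin: centre of its underside. Squared in the corner, long edge along the back upstand, the origin is at x = -66, y = -45 mm from tray_corner.
- slab2: Second slab from below, same as slab1.
- slab3: Third (middle) slab, same as slab1.
- slab4: Fourth slab, same as slab1.
- slab5: Topmost slab, same as slab1; the pile's top is 40 mm above the tray floor. The slabs slide easily on each other and on the tray (friction about 0.2); pressing down on them while pushing makes them drag.
- stock_bottle: Bystander: white stock jar, 62 mm across, 112 mm tall, standing on the counter behind the side upstand. Origin: centre of its underside.
- amber_bottle: Bystander: small amber bottle with white cap, 48 mm across, 95 mm tall, on the counter behind the side upstand. Origin: centre of its underside.
- note_block: Bystander: block of note paper, 76 x 76 x 24 mm, lying on the counter off the tray's open end. Origin: centre of its underside.
There are look-alikes about, which are no part of the job. What is shaped like the slab1 but black is not meant. Leave any red look-alike of the slab3 alone.

How it is judged:
By the outcome, as a careful person would: the job done as asked, in the order asked, and still so for the second after the job is handed in, with the robot touching nothing.
It also fails if it takes over 72 s, if anything falls off the work surface, if the arm or the gripper's body presses on something with over 40 N, if the wrist force passes 120 N, or if a joint passes its speed limit or range.

ROBOT

A 7-joint arm with a two-finger parallel gripper is mounted at the origin on the work surface. World frame = base frame: x ahead of the robot, y to its left, z up, the work surface at z = 0. Lengths are in m, angles in rad, forces in N, time in s.
With the tool pointing down it reaches from about 0.425 to 0.925 m from the base axis. Payload 6.8 kg.
Tool frame: the origin (TCP) lies on the centre line of the jaws, within the pads' length; the fingertips stand bot.tip_reach ahead of it and the grasp point (between the pads) lies 3 mm ahead of it (bot.tip_reach is the distance from the TCP to the fingertips, in m); z points along the fingers, y is the line along which they close (so a half turn about z gives the same grasp; the last joint's range is limited). The gripper opens to 85 mm and grips with 20 to 120 N. Pads are 22 mm wide; open, the fingers measure 114 mm over their backs; the gripper's body (76 mm by 85 mm) begins 54 mm behind the grasp point. The pads swing forward as they close: fully open they stand 13 mm farther back than shut.
Start: joints at [1.002, 0.477, 0.022, 1.555, -0.011, 1.109, -0.083], TCP at [0.3, -0.605, 0.221] pointing down, gripper open.
Joint ranges: [-2.96, 2.96], [-0.34, 2.1], [-1.41, 1.46], [0.24, 2.44], [-1.37, 4.51], [0.17, 1.92], [-2.96, 2.96]. Speed limits (rad/s): [2.39, 2.39, 3.14, 3.14, 3.14, 3.14, 3.14].

INTERFACE

Orientations are given as a unit quaternion [w, x, y, z].
In Python, from station import bot gives the robot as it stands.
- The arm moves only by the tool jog_arm, never from a script. Its argument "deltas" is a list of rows, each a list of 7 numbers: the shift along the world's x, y, z in m, then the turn, a rotation vector about the world's x, y, z in rad, then the opening, from 0 (shut) to 1 (fully open). In form: [[x, y, z, rx, ry, rz, grip], ...]. A call has 1 to 10 rows; each row shifts and turns the commanded pose from where the row before left it; what a row does not reach is not made up. A row lasts 1/10 s, in which the tool goes at most 50 mm and 8.59 degrees, less where a joint would pass 70% of its speed; a pose out of reach is approached as far as the arm can. A call with a gripper value outside its range is refused whole. The fingers move at their own pace and stop on an object; "newtons" is the grip in N (left out, the last holds). Time passes only in rows, so rows that do not move let the fingers close. It gives the time, the measured TCP pose, the force, the opening and the grip force at its end, in the units of the state.
- bot.get_obs(): the state, without advancing time (a new reading comes with each control period).
- bot.read_camera(name): name is "scene" or "top" or "wrist"; returns a dict with "img" (400x640x3 uint8, red, green, blue), "K" (3x3 intrinsics, pixels), "dist_coeffs" ([k1, k2, p1, p2, k3] as OpenCV has them; the pictures are not rectified), "eye" and "attitude" of the camera in the world. Camera axes: x right, y down, z forward; pixel columns grow to the right and rows downward; lengths in m; the calibration is good to about 2 mm. A picture is of the moment at which its call begins. There is no depth.
- bot.hand_in(): hands the job in; it is judged then, once.
The state is a dict: "t": time; "q": joint angles; "joint_vel": joint speeds; "joint_torque": joint torques, N m; "eef_pos": TCP position; "tool_rot": TCP orientation; "contact_force": force on the tool from outside, world axes, zero at the start; "torque": the same for the moment, N m; "gripper_width": opening from 0.0 (shut) to 1.0 (fully open); "grasp_force": force on a finger pad.
Only numpy, scipy, OpenCV 4.12 (cv2) and the standard library are available. Lean on these libraries where they do the work, as an engineer would, in place of code of your own. Each camera call takes 0.05 s, during which the arm holds its last target. There are 200 camera calls.

## Working session

There is one attempt and no reset: what is moved stays moved. The work goes in short steps, Python scripts to look and compute and a tool call to move; the robot and the scene stay as the last step left them, time stands still between calls to the robot, and variables do not carry over. Pictures are saved under pics/ and viewed, at most 10 in all, crops included, and the job is handed in when it is done.

Besides the shell and the picture viewer there is one more tool, called by a JSON object that holds its "name" and its "arguments", one argument or row to a line. jog_arm: Moves the arm, as the interface text tells. Its arguments: {"type":"object","properties":{"deltas":{"type":"array"},"newtons":{"type":"number"}},"required":["deltas"]}

```bash
mkdir -p pics; ls; python3 - <<'E'
from station import bot
import cv2, numpy as np
o=bot.get_obs(); print(o['t'],o['eef_pos'],o['tool_rot'],o['gripper_width'],bot.tip_reach)
ims=[]
for n in ('scene','top'):
    c=bot.read_camera(n); cv2.imwrite(f'pics/{n}0.png',c['img'][:,:,::-1]); print(n,c['K'],c['dist_coeffs'],c['eye'],c['attitude'])
E
```

```text
pics
0.0 [ 0.29986594 -0.60406138  0.22012395] [-8.59466909e-04  9.73570625e-01  2.28384373e-01 -2.77177866e-04] 1.0025735259740498 0.022
scene [[386.67525598   0.         318.55517849]
 [  0.         386.67525598 190.89611632]
 [  0.           0.           1.        ]] [-0.09727978  0.          0.          0.          0.        ] [1.06147313 0.11234805 0.49857452] [-0.2347054   0.50404854  0.7530718  -0.35175462]
top [[443.05148748   0.         319.71008095]
 [  0.         443.05148748 203.06844794]
 [  0.           0.           1.        ]] [-0.05899793  0.          0.          0.          0.        ] [ 0.46891163 -0.10430481  0.97063967] [-0.04481055  0.71009927 -0.70146432  0.04121721]
```

View pics/top0.png

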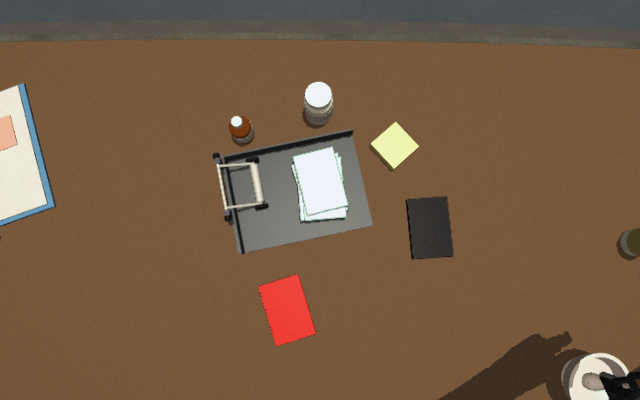

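View pics/scene0.png

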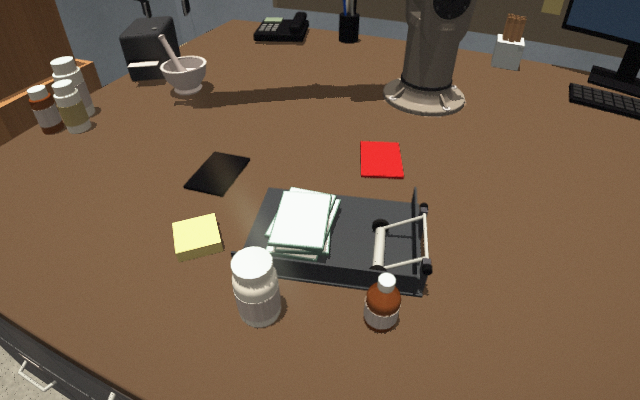

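The top view shows the tray turned slightly, with the back upstand and arm on the left (x≈225), the side upstand at the top (y≈145) and the pile at about (320,185). The black look-alike is at (430,228), the red one at (287,310) and the note block at (394,146). The scene view confirms the arm is lying down. Next I'll enlarge the tray.

```bash
cat > h.py <<'E'
import cv2, numpy as np
from scipy.spatial.transform import Rotation as R
from station import bot
def rays(c,px):
    u=cv2.undistortPoints(np.array(px,float).reshape(-1,1,2),c['K'],c['dist_coeffs']).reshape(-1,2)
    q=c['attitude']; M=R.from_quat([q[1],q[2],q[3],q[0]]).as_matrix()
    return (M@np.c_[u,np.ones(len(u))].T).T
def plane(c,px,z):
    d=rays(c,px); e=np.array(c['eye']); return e+d*((z-e[2])/d[:,2])[:,None]
def proj(c,P):
    q=c['attitude']; M=R.from_quat([q[1],q[2],q[3],q[0]]).as_matrix().T
    rv=cv2.Rodrigues(M)[0]; return cv2.projectPoints(np.array(P,float).reshape(-1,1,3),rv,-M@np.array(c['eye']),c['K'],np.array(c['dist_coeffs']))[0].reshape(-1,2)
E
python3 - <<'E'
from h import *
c=bot.read_camera('top'); im=c['img'][:,:,::-1]
cv2.imwrite('pics/crop1.png',cv2.resize(im[115:265,195:395],None,fx=4,fy=4,interpolation=cv2.INTER_CUBIC))
px=[(371,226),(240,252),(352,133)]
print(plane(c,px,0.004).round(4))
E
```

```text
[[ 0.538  -0.2113  0.004 ]
 [ 0.4778  0.0735  0.004 ]
 [ 0.7465 -0.1691  0.004 ]]
```

View pics/crop1.png

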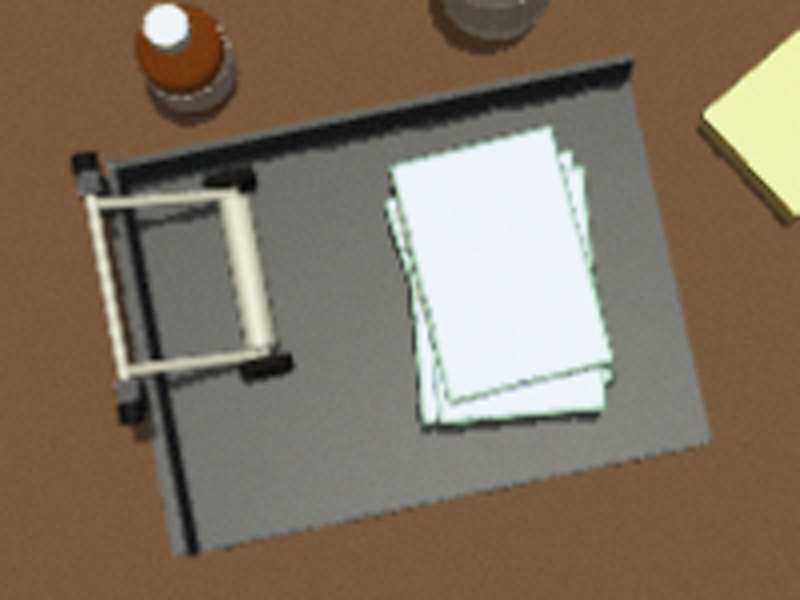

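Crop positions: tray floor corners at (710,440) and (175,556), the side upstand foot ending at (634,90), the hold-down bar at (248,270), and the top slab's corners at (392,168), (552,128), (610,362) and (450,402).

```bash
cat >> h.py <<'E'
def fit2(T,W):
    T=np.array(T);W=np.array(W)[:,:2]; a=T.mean(0);b=W.mean(0)
    z=np.sum((W-b)@[1,1j]*np.conj((T-a)@[1,1j])); th=np.angle(z)
    M=np.array([[np.cos(th),-np.sin(th)],[np.sin(th),np.cos(th)]]); return th,b-M@a,M
E
python3 - <<'E'
from h import *
c=bot.read_camera('top')
f=lambda p:(np.array(p,float)+.5)/4-.5+[195,115]
T=np.array([(-107.5,-150),(-107.5,150),(100.5,-150),(-107.5,135)])/1e3
W=plane(c,f([(710,440),(175,556),(634,88),(197,552)]),.004)[:,:2]
th,o,M=fit2(T,W); print('yaw',th,'o',o,'res mm',((T@M.T+o-W)*1e3).round(1).tolist())
tray=lambda w:((w[:,:2]-o)@M-[.1005,.135])*1e3
print('top slab',tray(plane(c,f([(392,168),(552,128),(610,362),(450,402)]),.044)).round(0).tolist())
print('low slabs',tray(plane(c,f([(387,203),(424,427),(603,412),(583,168),(570,152)]),.02)).round(0).tolist())
print('bar',tray(plane(c,f([(232,195),(262,345)]),.022)).round(0).tolist(), 'upst top',tray(plane(c,f([(630,57),(110,163)]),.044)).round(0).tolist())
for n,p in dict(corner=(0,0),pivot=(-.066,.012),bar=(-.066,-.057)).items(): print(n,M@(np.array(p)+[.1005,.135])+o)
print('axes',M)
s=bot.read_camera('scene')
o3=lambda p:np.r_[M@(np.array(p[:2])/1e3+[.1005,.135])+o,p[2]/1e3+.004]
print(proj(s,[o3(p) for p in [(-208,-285,0),(-208,15,0),(4,-285,40),(-66,-57,15)]]).round(0))
for nm in ['amber','stock']: pass
print('bottles',plane(c,f([(167,25),(493,-60)]),.1).round(3))
E
```

```text
yaw 0.21443953636540164 o [ 0.61091973 -0.04543405] res mm [[-3.2, -1.1], [-0.3, 1.4], [2.9, 1.1], [0.6, -1.4]]
top slab [[-30.0, -144.0], [-26.0, -233.0], [-156.0, -237.0], [-160.0, -150.0]]
low slabs [[-43.0, -138.0], [-168.0, -133.0], [-179.0, -229.0], [-46.0, -247.0], [-35.0, -241.0]]
bar [[-22.0, -55.0], [-107.0, -56.0]] upst top [[4.0, -282.0], [3.0, 3.0]]
corner [0.68038988 0.10786027]
pivot [0.61334796 0.10554063]
bar [0.62803114 0.03812102]
axes [[ 0.97709581 -0.21279984]
 [ 0.21279984  0.97709581]]
[[268. 185.]
 [418. 202.]
 [229. 249.]
 [377. 246.]]
bottles [[ 0.742  0.073  0.1  ]
 [ 0.788 -0.093  0.1  ]]
```

{"name": "jog_arm", "arguments": {
  "deltas": [
    [0.018, 0.035, 0, 0, 0, -0.014, 1],
    [0.018, 0.035, 0, 0, 0, -0.014, 1],
    [0.018, 0.035, 0, 0, 0, -0.014, 1],
    [0.018, 0.035, 0, 0, 0, -0.014, 1],
    [0.018, 0.035, 0, 0, 0, -0.014, 1],
    [0.018, 0.035, 0, 0, 0, -0.014, 1],
    [0.018, 0.035, 0, 0, 0, -0.014, 1],
    [0.018, 0.035, 0, 0, 0, -0.014, 1],
    [0.018, 0.035, 0, 0, 0, -0.014, 1],
    [0.018, 0.035, 0, 0, 0, -0.014, 1]
  ]
}}

```text
t: 1.25
eef_pos: [0.4807, -0.2531, 0.2212]
tool_rot: [0.0, 0.987, 0.159, 0.0]
contact_force: [-0.1, -0.4, 0.0]
gripper_width: 1.003
grasp_force: 0.0
```

{"name": "jog_arm", "arguments": {
  "deltas": [
    [0.018, 0.035, 0, 0, 0, -0.014, 1],
    [0.018, 0.035, 0, 0, 0, -0.014, 1],
    [0.018, 0.035, 0, 0, 0, -0.014, 1],
    [0.018, 0.035, 0, 0, 0, -0.014, 1],
    [0.018, 0.035, 0, 0, 0, -0.014, 0.6],
    [0.018, 0.035, 0, 0, 0, -0.014, 0.6],
    [0.018, 0.035, 0, 0, 0, -0.014, 0.6],
    [0.018, 0.035, 0, 0, 0, -0.014, 0.6],
    [0, 0, 0, 0, 0, 0, 0.6]
  ]
}}

```text
t: 2.15
eef_pos: [0.6255, 0.033, 0.221]
tool_rot: [-0.002, 0.994, 0.108, 0.001]
contact_force: [0.0, -1.0, 0.3]
gripper_width: 0.604
grasp_force: 0.0
```

```bash
python3 - <<'E'
from h import *
c=bot.read_camera('wrist'); cv2.imwrite('pics/w1.png',c['img'][:,:,::-1]); print(c['eye'],c['attitude'],c['K'],c['dist_coeffs'])
o=bot.get_obs(); print(o['t'],o['eef_pos'],o['tool_rot'])
E
```

```text
[0.70411551 0.04972034 0.37492115] [ 0.12306186  0.76928868 -0.61874703 -0.101009  ] [[297.97762355   0.         314.79934895]
 [  0.         297.97762355 196.83721724]
 [  0.           0.           1.        ]] [-0.0395666  0.         0.         0.         0.       ]
2.2 [0.62465778 0.02932428 0.22080811] [-8.39030219e-04  9.94263256e-01  1.06957328e-01  6.32036609e-05]
```

View pics/w1.png

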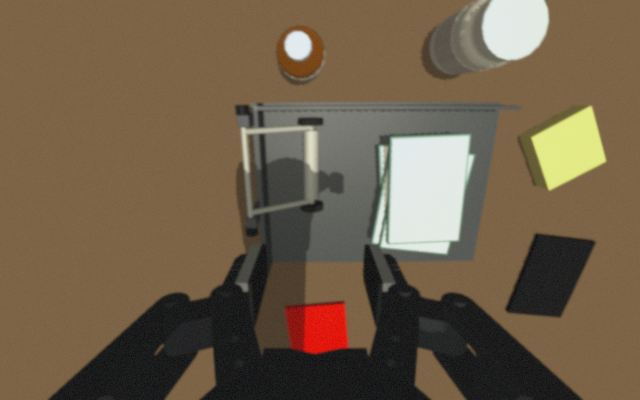

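The wrist view shows the bar from (312,130) to (312,205). The tray's -x floor edge runs along row 262, with its open corner at (474,261), and the side upstand's top edge runs along rows 103–108. I'll use it to refine the tray pose.

```bash
python3 - <<'E'
from h import *
c=bot.read_camera('wrist')
th=0.2144;M=np.array([[np.cos(th),-np.sin(th)],[np.sin(th),np.cos(th)]]);o=np.array([.6109,-.0454])
tray=lambda w:((w[:,:2]-o)@M-[.1005,.135])*1e3
print('floor',tray(plane(c,[(271,261.5),(474,261.5),(497,109)],.004)).round(1).tolist())
print('upst top',tray(plane(c,[(497,103.5),(262,103.5)],.044)).round(1).tolist())
print('bar',tray(plane(c,[(312,130),(311.5,205)],.022)).round(1).tolist())
ob=bot.get_obs();print(ob['eef_pos'],tray(np.array([ob['eef_pos']])))
E
```

```text
floor [[-210.5, -2.4], [-211.9, -292.6], [-1.9, -286.0]]
upst top [[5.1, -261.2], [4.1, -8.7]]
bar [[-26.1, -61.6], [-118.8, -60.5]]
[0.62411446 0.02659195 0.22069547] [[-72.27099801 -67.46788877]]
```

{"name": "jog_arm", "arguments": {
  "deltas": [
    [0.003, 0.01, -0.03, 0, 0, 0, 0.6],
    [0, 0, -0.03, 0, 0, 0, 0.6],
    [0, 0, -0.03, 0, 0, 0, 0.6],
    [0, 0, -0.03, 0, 0, 0, 0.6],
    [0, 0, -0.03, 0, 0, 0, 0.6],
    [0, 0, -0.02, 0, 0, 0, 0.6],
    [0, 0, -0.01, 0, 0, 0, 0.6],
    [0, 0, -0.008, 0, 0, 0, 0.6],
    [0, 0, 0, 0, 0, 0, 0.6]
  ]
}}

```text
t: 3.15
eef_pos: [0.6269, 0.0346, 0.0328]
tool_rot: [0.0, 0.995, 0.104, -0.0]
contact_force: [0.2, -0.3, -0.1]
gripper_width: 0.599
grasp_force: 0.0
```

{"name": "jog_arm", "arguments": {
  "deltas": [
    [0, 0, 0, 0, 0, 0, 0.1],
    [0, 0, 0, 0, 0, 0, 0.1],
    [0, 0, 0, 0, 0, 0, 0.1],
    [0, 0, 0, 0, 0, 0, 0.1],
    [0, 0, 0, 0, 0, 0, 0.1]
  ],
  "newtons": 30
}}

```text
t: 3.65
eef_pos: [0.6273, 0.0355, 0.0334]
tool_rot: [0.0, 0.995, 0.104, 0.0]
contact_force: [0.6, -0.5, 0.0]
gripper_width: 0.099
grasp_force: 0.0
```

```bash
python3 - <<'E'
from h import *
c=bot.read_camera('scene');im=c['img'][:,:,::-1][150:300,300:460]
d=bot.read_camera('wrist')['img'][:,:,::-1][60:360,220:420]
cv2.imwrite('pics/m1.png',np.hstack([cv2.resize(im,(400,375)),cv2.resize(d,(250,375))]))
E
```

```text
(no output)
```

View pics/m1.png

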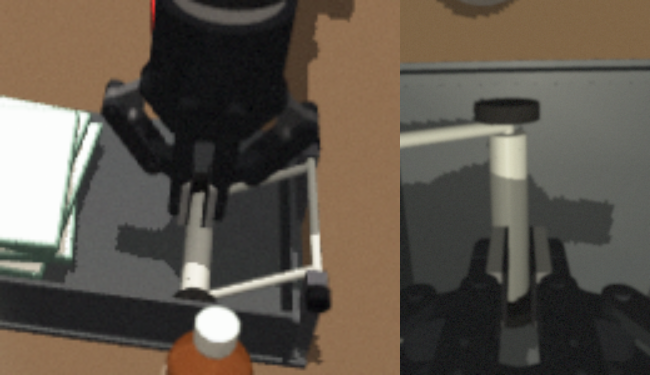

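The picture shows the bar lying between the two fingers, at about (200,195) in the scene crop. I'll close fully and see where they stop.

{"name": "jog_arm", "arguments": {
  "deltas": [
    [0, 0, 0, 0, 0, 0, 0],
    [0, 0, 0, 0, 0, 0, 0],
    [0, 0, 0, 0, 0, 0, 0]
  ],
  "newtons": 30
}}

```text
t: 4.05
eef_pos: [0.6271, 0.0354, 0.033]
tool_rot: [-0.0, 0.995, 0.104, -0.0]
contact_force: [0.6, -0.2, -0.9]
gripper_width: -0.004
grasp_force: 0.0
```

```bash
python3 - <<'E'
from h import *
c=bot.read_camera('scene');im=c['img'][:,:,::-1][180:270,345:441]
d=bot.read_camera('wrist')['img'][:,:,::-1][160:340,250:400]
cv2.imwrite('pics/m2.png',np.hstack([cv2.resize(im,(400,375),interpolation=2),cv2.resize(d,(312,375),interpolation=2)]))
o=bot.get_obs();print(o['gripper_width'],o['grasp_force'],bot.tip_reach,o['contact_force'])
E
```

```text
-0.005385757464715198 0.0 0.022 [ 0.21404531 -0.21198272  0.94010779]
```

View pics/m2.png

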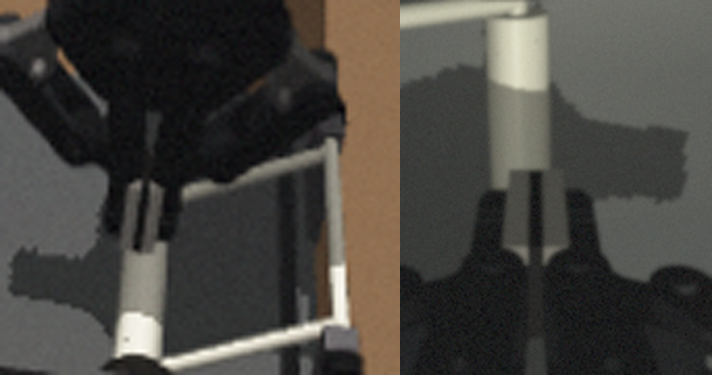

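```bash
python3 - <<'E'
from h import *
o=bot.get_obs(); p=np.array(o['eef_pos']); print(p)
th=0.2144; ex=np.array([np.cos(th),np.sin(th),0])
for n,obs in (('wrist',(315,241.6)),('scene',(379.8,240))):
    c=bot.read_camera(n)
    for r in (0,-.01,-.022):
        print(n,obs,r,proj(c,[p+[0,0,r]+ex*.011,p+[0,0,r]-ex*.011]).round(1).tolist())
    bar=np.array([.628,.038,.019]); print('bar',proj(c,[bar,bar+ex*.042,bar-ex*.042]).round(1).tolist())
w=bot.read_camera('wrist');s=bot.read_camera('scene')
# triangulate tip
d1=rays(w,[(315,241.6)])[0];d2=rays(s,[(379.8,240)])[0]
A=np.c_[d1,-d2];t=np.linalg.lstsq(A,np.array(s['eye'])-np.array(w['eye']),rcond=None)[0]
print(np.array(w['eye'])+t[0]*d1,np.array(s['eye'])+t[1]*d2)
E
```

```text
[0.62712961 0.03537714 0.03305485]
wrist (315, 241.6) 0 [[314.6, 227.8], [314.8, 262.0]]
wrist (315, 241.6) -0.01 [[314.6, 220.9], [314.8, 253.6]]
wrist (315, 241.6) -0.022 [[314.6, 213.4], [314.8, 244.6]]
bar [[310.8, 232.6], [310.0, 166.0], [311.6, 289.9]]
scene (379.8, 240) 0 [[376.4, 244.8], [377.2, 235.0]]
scene (379.8, 240) -0.01 [[375.8, 248.9], [376.7, 239.1]]
scene (379.8, 240) -0.022 [[375.1, 253.8], [376.0, 244.0]]
bar [[377.4, 246.4], [375.6, 266.1], [378.9, 228.5]]
[0.63348749 0.03655261 0.04111653] [0.63296312 0.04122425 0.04088151]
```

The shut fingertips sit above the bar: triangulation puts them at z≈0.041 with the TCP at 0.033. So the tips reach less far than the nominal figure. I'll reopen, shift 5 mm towards the back, and go lower while watching the force.

{"name": "jog_arm", "arguments": {
  "deltas": [
    [0, 0, 0.005, 0, 0, 0, 0.5],
    [-0.001, 0.005, 0, 0, 0, 0, 0.5],
    [0, 0, 0, 0, 0, 0, 0.5],
    [0, 0, -0.005, 0, 0, 0, 0.5],
    [0, 0, -0.005, 0, 0, 0, 0.5],
    [0, 0, -0.004, 0, 0, 0, 0.5],
    [0, 0, 0, 0, 0, 0, 0.5]
  ]
}}

```text
t: 5.05
eef_pos: [0.6254, 0.0402, 0.023]
tool_rot: [0.0, 0.995, 0.104, -0.001]
contact_force: [-0.3, 0.2, 0.4]
gripper_width: 0.5
grasp_force: 0.0
```

```bash
python3 - <<'E'
from h import *
c=bot.read_camera('scene');im=c['img'][:,:,::-1][170:270,325:441]
d=bot.read_camera('wrist')['img'][:,:,::-1][140:340,220:420]
cv2.imwrite('pics/m3.png',np.hstack([cv2.resize(im,(406,350),interpolation=2),cv2.resize(d,(350,350),interpolation=2)]))
o=bot.get_obs();print(o['eef_pos'],o['gripper_width'],o['grasp_force'],o['contact_force'])
E
```

```text
[0.62603507 0.04027583 0.02379705] 0.49588824566113276 0.0 [ 0.58018593 -0.52983008  0.62372393]
```

View pics/m3.png

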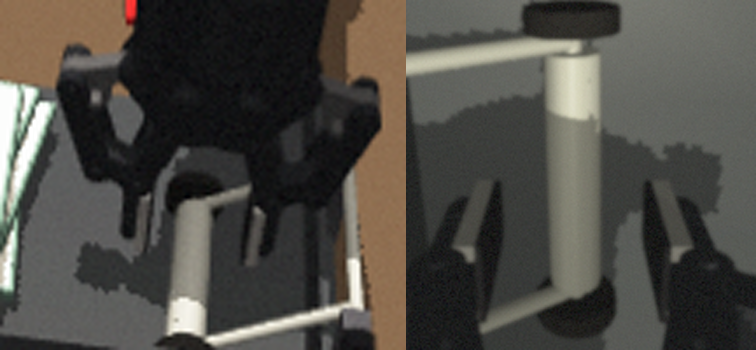

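The fingers straddle the bar (axis at crop column 575, pads at 497 and 648), but the tips are still above it. I'll go on down, watching the force.

{"name": "jog_arm", "arguments": {
  "deltas": [
    [0, 0, -0.004, 0, 0, 0, 0.5],
    [0, 0, -0.004, 0, 0, 0, 0.5],
    [0, 0, -0.003, 0, 0, 0, 0.5],
    [0, 0, 0, 0, 0, 0, 0.5]
  ]
}}

```text
t: 5.55
eef_pos: [0.6257, 0.0403, 0.0125]
tool_rot: [0.0, 0.995, 0.104, -0.0]
contact_force: [0.0, 0.7, -0.9]
gripper_width: 0.502
grasp_force: 0.0
```

{"name": "jog_arm", "arguments": {
  "deltas": [
    [0, 0, 0, 0, 0, 0, 0.05],
    [0, 0, 0, 0, 0, 0, 0.05],
    [0, 0, 0, 0, 0, 0, 0.05],
    [0, 0, 0, 0, 0, 0, 0.05],
    [0, 0, 0, 0, 0, 0, 0.05]
  ],
  "newtons": 30
}}

```text
t: 6.05
eef_pos: [0.6264, 0.04, 0.0134]
tool_rot: [0.0, 0.995, 0.104, 0.0]
contact_force: [0.1, -1.7, 3.3]
gripper_width: 0.142
grasp_force: 25.5
```

{"name": "jog_arm", "arguments": {
  "deltas": [
    [0, 0, 0, 0, 0, 0, 0.4],
    [0, 0, 0, 0, 0, 0, 0.4],
    [0, 0, -0.004, 0, 0, 0, 0.4],
    [0, 0, -0.004, 0, 0, 0, 0.4],
    [0, 0, -0.003, 0, 0, 0, 0.4],
    [0, 0, 0, 0, 0, 0, 0.4]
  ]
}}

```text
t: 6.65
eef_pos: [0.6256, 0.0404, 0.0013]
tool_rot: [0.0, 0.995, 0.104, -0.001]
contact_force: [-0.1, -0.1, -0.0]
gripper_width: 0.397
grasp_force: 0.0
```

{"name": "jog_arm", "arguments": {
  "deltas": [
    [0, 0, 0, 0, 0, 0, 0.1],
    [0, 0, 0, 0, 0, 0, 0.1],
    [0, 0, 0, 0, 0, 0, 0.1],
    [0, 0, 0, 0, 0, 0, 0.1]
  ],
  "newtons": 30
}}

```text
t: 7.05
eef_pos: [0.6262, 0.0398, 0.0022]
tool_rot: [0.0, 0.995, 0.104, -0.0]
contact_force: [0.7, -2.4, 0.1]
gripper_width: 0.196
grasp_force: 31.1
```

Now it's gripped properly at an opening of 0.20, about 17 mm, which matches the bar. I'll swing it along the arc.

{"name": "jog_arm", "arguments": {
  "deltas": [
    [0.001, -0.0053, 0.0107, 0, 0, 0, 0.1],
    [0.001, -0.0036, 0.0114, 0, 0, 0, 0.1],
    [0.0004, -0.002, 0.0118, 0, 0, 0, 0.1],
    [0, 0, 0.012, 0, 0, 0, 0.1],
    [-0.0004, 0.0017, 0.0119, 0, 0, 0, 0.1],
    [-0.0007, 0.0032, 0.0115, 0, 0, 0, 0.1],
    [-0.0011, 0.005, 0.0109, 0, 0, 0, 0.1],
    [-0.0014, 0.0064, 0.0099, 0, 0, 0, 0.1]
  ]
}}

```text
t: 7.85
eef_pos: [0.6247, 0.0459, 0.0933]
tool_rot: [0.0, 0.995, 0.104, -0.0]
contact_force: [0.8, -2.5, -3.8]
gripper_width: 0.196
grasp_force: 30.8
```

{"name": "jog_arm", "arguments": {
  "deltas": [
    [-0.0017, 0.0078, 0.0089, 0, 0, 0, 0.1],
    [-0.002, 0.0091, 0.0076, 0, 0, 0, 0.1],
    [-0.0022, 0.0101, 0.0062, 0, 0, 0, 0.1],
    [-0.0024, 0.0108, 0.0045, 0, 0, 0, 0.1],
    [-0.0025, 0.0114, 0.0028, 0, 0, 0, 0.1],
    [-0.0025, 0.0116, 0.001, 0, 0, 0, 0.1],
    [-0.0026, 0.0117, -0.0008, 0, 0, 0, 0.1],
    [-0.0025, 0.0114, -0.0025, 0, 0, 0, 0.1]
  ]
}}

```text
t: 8.65
eef_pos: [0.6055, 0.131, 0.1194]
tool_rot: [-0.0, 0.995, 0.104, -0.001]
contact_force: [-1.7, -4.7, -3.3]
gripper_width: 0.196
grasp_force: 30.8
```

{"name": "jog_arm", "arguments": {
  "deltas": [
    [0, 0, 0, 0, 0, 0, 0.1],
    [0, 0, 0, 0, 0, 0, 0.5],
    [0, 0, 0, 0, 0, 0, 0.5],
    [0, 0, 0, 0, 0, 0, 0.5],
    [0, 0, 0, 0, 0, 0, 0.5],
    [0, 0, 0.02, 0, 0, 0, 0.5],
    [0, 0, 0.03, 0, 0, 0, 0.5],
    [0, 0, 0.03, 0, 0, 0, 0.5]
  ]
}}

```text
t: 9.45
eef_pos: [0.6065, 0.1295, 0.2007]
tool_rot: [-0.0, 0.995, 0.104, -0.0]
contact_force: [0.4, -0.2, -0.2]
gripper_width: 0.501
grasp_force: 0.0
```

```bash
python3 - <<'E'
from h import *
o=bot.get_obs();print(o['q'])
c=bot.read_camera('top');im=c['img'][:,:,::-1]
cv2.imwrite('pics/t2.png',cv2.resize(im[100:260,190:410],None,fx=3.6,fy=3.6,interpolation=2))
print(plane(c,[(394,146)],.024))
E
```

```text
[-0.13257424  0.41876518 -0.23579985  1.7006377   0.11040888  1.03558499
 -1.76767057]
[[ 0.71262254 -0.25996891  0.024     ]]
```

{"name": "jog_arm", "arguments": {
  "deltas": [
    [0.0027, -0.0284, 0, 0, 0, 0.143, 1],
    [0.0027, -0.0284, 0, 0, 0, 0.143, 1],
    [0.0027, -0.0284, 0, 0, 0, 0.143, 1],
    [0.0027, -0.0284, 0, 0, 0, 0.143, 1],
    [0.0027, -0.0284, 0, 0, 0, 0.143, 1],
    [0.0027, -0.0284, 0, 0, 0, 0.143, 1],
    [0.0027, -0.0284, 0, 0, 0, 0.143, 1],
    [0.0027, -0.0284, 0, 0, 0, 0.143, 1],
    [0.0027, -0.0284, 0, 0, 0, 0.143, 1],
    [0.0027, -0.0284, 0, 0, 0, 0.143, 1]
  ]
}}

```text
t: 10.5
eef_pos: [0.6338, -0.1559, 0.2001]
tool_rot: [0.0, 0.681, 0.733, 0.0]
contact_force: [-0.1, -0.1, -0.0]
gripper_width: 0.999
grasp_force: 0.0
```

{"name": "jog_arm", "arguments": {
  "deltas": [
    [0.0027, -0.0285, 0, 0, 0, 0.141, 1],
    [0, 0, -0.03, 0, 0, 0, 1],
    [0, 0, -0.03, 0, 0, 0, 1],
    [0, 0, -0.03, 0, 0, 0, 1],
    [0, 0, -0.03, 0, 0, 0, 1],
    [0, 0, -0.03, 0, 0, 0, 1],
    [0, 0, -0.02, 0, 0, 0, 1],
    [0, 0, 0, 0, 0, 0, 1]
  ]
}}

```text
t: 11.3
eef_pos: [0.634, -0.1828, 0.0268]
tool_rot: [-0.002, 0.63, 0.777, -0.001]
contact_force: [-0.4, 0.7, -0.2]
gripper_width: 0.999
grasp_force: 0.0
```

```bash
python3 - <<'E'
from h import *
o=bot.get_obs();print(o['eef_pos'],o['tool_rot'],o['gripper_width'],o['contact_force'],o['q'])
c=bot.read_camera('scene');cv2.imwrite('pics/s3.png',np.hstack([cv2.resize(c['img'][120:320,180:460,::-1],(560,400),interpolation=2)]))
E
```

```text
[ 0.63397335 -0.18275227  0.02676884] [-0.00236267  0.62963144  0.77688956 -0.00113241] 0.9985859817855894 [-0.38088464  0.70286517 -0.16032054] [ 0.47131254  0.70882203 -0.40603089  1.69964179  0.36105944  0.81342971
  0.10926278]
```

View pics/s3.png

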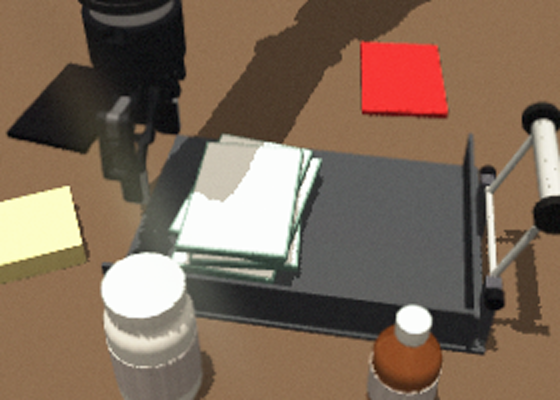

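The arm is leaning open, shown at the right with its bar at (548,165), and the open gripper stands off the pile's open end. I'll lower it towards the floor.

{"name": "jog_arm", "arguments": {
  "deltas": [
    [0, 0, -0.01, 0, 0, 0, 1],
    [0, 0, -0.01, 0, 0, 0, 1],
    [0, 0, -0.008, 0, 0, 0, 1],
    [0, 0, -0.005, 0, 0, 0, 1],
    [0, 0, -0.004, 0, 0, 0, 1],
    [0, 0, -0.003, 0, 0, 0, 1],
    [0, 0, 0, 0, 0, 0, 1]
  ]
}}

```text
t: 12.05
eef_pos: [0.6361, -0.1828, -0.0105]
tool_rot: [-0.0, 0.63, 0.777, -0.0]
contact_force: [-0.1, 0.2, 0.9]
gripper_width: 1.001
grasp_force: 0.0
```

```bash
python3 - <<'E'
from h import *
o=bot.get_obs();print(o['eef_pos'],o['tool_rot'],o['gripper_width'],o['contact_force'])
c=bot.read_camera('scene');cv2.imwrite('pics/s4.png',cv2.resize(c['img'][150:270,200:340,::-1],(700,600),interpolation=2))
E
```

```text
[ 0.63605783 -0.18276047 -0.01046293] [-2.35346548e-04  6.29502038e-01  7.76998790e-01 -9.61110589e-05] 1.001216943706107 [-0.09788881  0.22064279  0.87619286]
```

View pics/s4.png

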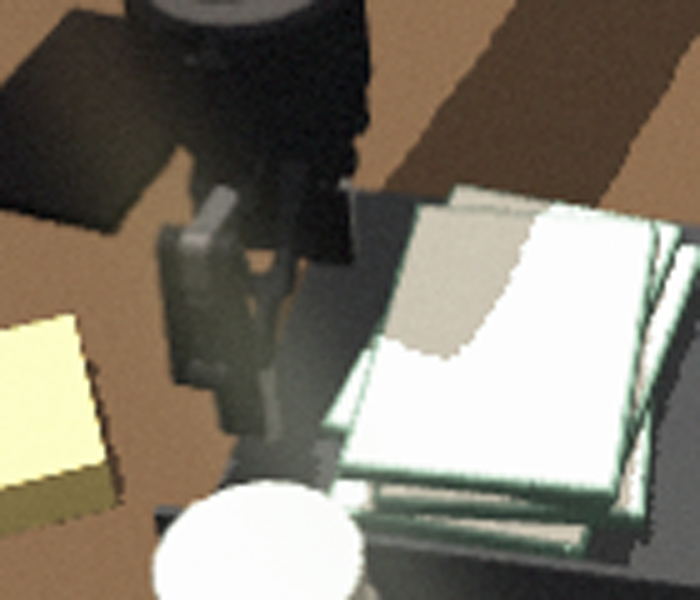

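The near fingertip is at (270,438) in the crop, which is pixel (254,237.6), close to the floor. The left side of the crop still shows the black look-alike untouched.

```bash
cat >> h.py <<'E'
th=0.2144;M=np.array([[np.cos(th),-np.sin(th)],[np.sin(th),np.cos(th)]]);C=np.array([.6804,.1079])
def tray(w): w=np.atleast_2d(w); return np.c_[(w[:,:2]-C)@M,w[:,2]-.004]*1e3
E
python3 - <<'E'
from h import *
c=bot.read_camera('scene'); d=rays(c,[(254,237.6)])[0]; e=np.array(c['eye'])
P=tray([bot.get_obs()['eef_pos']])[0]; print('tcp',P)
for s in np.linspace(.45,.62,10): print(tray(e+d*s/np.linalg.norm(d)).round(1)-[[P[0],P[1],0]])
E
```

```text
tcp [-104.79831945 -274.72258923  -13.91281412]
[[192.49831945  71.42258923 170.6       ]]
[[180.59831945  66.12258923 157.        ]]
[[168.59831945  60.82258923 143.4       ]]
[[156.59831945  55.52258923 129.8       ]]
[[144.59831945  50.22258923 116.2       ]]
[[132.59831945  44.82258923 102.6       ]]
[[120.59831945  39.52258923  89.        ]]
[[108.59831945  34.22258923  75.4       ]]
[[96.69831945 28.92258923 61.8       ]]
[[84.69831945 23.62258923 48.2       ]]
```

{"name": "jog_arm", "arguments": {
  "deltas": [
    [0, 0, -0.002, 0, 0, 0, 1],
    [0, 0, -0.002, 0, 0, 0, 1],
    [0, 0, 0, 0, 0, 0, 1]
  ]
}}

```text
t: 12.45
eef_pos: [0.636, -0.1828, -0.0144]
tool_rot: [-0.0, 0.63, 0.777, -0.0]
contact_force: [0.9, -0.6, -0.3]
gripper_width: 1.001
grasp_force: 0.0
```

{"name": "jog_arm", "arguments": {
  "deltas": [
    [0, 0, -0.0015, 0, 0, 0, 1],
    [0, 0, -0.0015, 0, 0, 0, 1],
    [0, 0, 0, 0, 0, 0, 1]
  ]
}}

```text
t: 12.75
eef_pos: [0.6361, -0.1828, -0.0173]
tool_rot: [-0.0, 0.629, 0.777, -0.0]
contact_force: [0.5, 0.1, -0.0]
gripper_width: 1.002
grasp_force: 0.0
```

{"name": "jog_arm", "arguments": {
  "deltas": [
    [0, 0, -0.0015, 0, 0, 0, 1],
    [0, 0, -0.0015, 0, 0, 0, 1],
    [0, 0, 0, 0, 0, 0, 1]
  ]
}}

```text
t: 13.05
eef_pos: [0.6364, -0.1829, -0.0192]
tool_rot: [0.0, 0.63, 0.777, -0.0]
contact_force: [-3.0, -0.4, 6.0]
gripper_width: 0.998
grasp_force: 3.5
```

{"name": "jog_arm", "arguments": {
  "deltas": [
    [0, 0, 0.004, 0, 0, 0.006, 1],
    [-0.001, 0.0049, 0, 0, 0, 0, 1],
    [-0.0011, 0.0049, 0, 0, 0, 0, 1],
    [-0.0011, 0.0049, 0, 0, 0, 0, 1],
    [-0.001, 0.0049, 0, 0, 0, 0, 1],
    [-0.0011, 0.0049, 0, 0, 0, 0, 1],
    [-0.0011, 0.0049, 0, 0, 0, 0, 1],
    [-0.001, 0.0049, 0, 0, 0, 0, 1],
    [-0.0011, 0.0049, 0, 0, 0, 0, 1],
    [-0.0011, 0.0049, 0, 0, 0, 0, 1]
  ]
}}

```text
t: 14.05
eef_pos: [0.6265, -0.1385, -0.0161]
tool_rot: [0.0, 0.627, 0.779, -0.0]
contact_force: [-0.1, -2.5, -0.8]
gripper_width: 1.001
grasp_force: 1.2
```

{"name": "jog_arm", "arguments": {
  "deltas": [
    [-0.001, 0.0049, 0, 0, 0, 0, 1],
    [-0.0011, 0.0049, 0, 0, 0, 0, 1],
    [-0.0011, 0.0049, 0, 0, 0, 0, 1],
    [-0.001, 0.0049, 0, 0, 0, 0, 1],
    [-0.0011, 0.0049, 0, 0, 0, 0, 1],
    [-0.0011, 0.0049, 0, 0, 0, 0, 1],
    [-0.001, 0.0049, 0, 0, 0, 0, 1],
    [-0.0011, 0.0049, 0, 0, 0, 0, 1],
    [-0.0011, 0.0049, 0, 0, 0, 0, 1],
    [0, 0, 0, 0, 0, 0, 1]
  ]
}}

```text
t: 15.05
eef_pos: [0.6168, -0.0929, -0.016]
tool_rot: [-0.0, 0.627, 0.779, 0.0]
contact_force: [-0.6, -0.0, -0.8]
gripper_width: 0.997
grasp_force: 0.0
```

```bash
cat >> h.py <<'E'
def slabs(n='top'):
    c=bot.read_camera(n); im=c['img'].astype(int)
    hull=proj(c,[np.r_[C+M@(np.array(p)/1e3),.03] for p in [(0,0),(0,-285),(-215,-285),(-215,0)]])
    k=np.zeros(im.shape[:2],np.uint8); cv2.fillConvexPoly(k,hull.astype(np.int32),1)
    m=((im.min(2)>110)&(im[:,:,1]>=im[:,:,0]-4)).astype(np.uint8)*k
    m=cv2.morphologyEx(m,cv2.MORPH_OPEN,np.ones((5,5),np.uint8))
    cs=max(cv2.findContours(m,0,2)[0],key=cv2.contourArea).reshape(-1,2)
    T=tray(plane(c,cs,.044)); T2=tray(plane(c,cs,.012))
    r=cv2.minAreaRect(T[:,:2].astype(np.float32))
    print(n,'x',T[:,0].min().round(1),T[:,0].max().round(1),'y',T[:,1].min().round(1),T[:,1].max().round(1),'low',T2[:,:2].min(0).round(1),T2[:,:2].max(0).round(1),'rect',np.round(r[1],1),round(r[2],1),'centre',np.round(r[0],1))
    return c,m
E
python3 - <<'E'
from h import *
o=bot.get_obs(); print(tray([o['eef_pos']]),o['contact_force'])
slabs('top')
E
```

```text
[[-104.82513576 -182.69488727  -20.0497702 ]] [-0.64019948 -0.01944374 -0.77331367]
top x -208.2 -27.8 y -123.9 -8.4 low [-206.7 -122.5] [-20.   -3.1] rect [105.3 190.3] 81.9 centre [-117.9  -64.4]
```

{"name": "jog_arm", "arguments": {
  "deltas": [
    [-0.001, 0.0049, 0, 0, 0, 0, 1],
    [-0.0011, 0.0049, 0, 0, 0, 0, 1],
    [-0.0011, 0.0049, 0, 0, 0, 0, 1],
    [-0.001, 0.0049, 0, 0, 0, 0, 1],
    [-0.0011, 0.0049, 0, 0, 0, 0, 1],
    [-0.0011, 0.0049, 0, 0, 0, 0, 1],
    [-0.001, 0.0049, 0, 0, 0, 0, 1],
    [-0.0011, 0.0049, 0, 0, 0, 0, 1],
    [-0.0011, 0.0049, 0, 0, 0, 0, 1],
    [0, 0, 0, 0, 0, 0, 1]
  ]
}}

```text
t: 16.1
eef_pos: [0.6072, -0.0488, -0.0161]
tool_rot: [-0.0, 0.627, 0.779, 0.0]
contact_force: [-0.4, -0.4, 0.4]
gripper_width: 1.001
grasp_force: 0.0
```

{"name": "jog_arm", "arguments": {
  "deltas": [
    [-0.001, 0.0049, 0, 0, 0, 0, 1],
    [-0.0011, 0.0049, 0, 0, 0, 0, 1],
    [-0.0011, 0.0049, 0, 0, 0, 0, 1],
    [-0.0006, 0.0029, 0, 0, 0, 0, 1],
    [-0.0006, 0.0029, 0, 0, 0, 0, 1],
    [-0.0004, 0.002, 0, 0, 0, 0, 1],
    [-0.0004, 0.002, 0, 0, 0, 0, 1],
    [0, 0, 0, 0, 0, 0, 1]
  ]
}}

```text
t: 16.9
eef_pos: [0.6023, -0.0269, -0.0161]
tool_rot: [0.0, 0.627, 0.779, -0.0]
contact_force: [0.5, -3.6, -0.3]
gripper_width: 1.002
grasp_force: 2.2
```

{"name": "jog_arm", "arguments": {
  "deltas": [
    [-0.0004, 0.002, 0, 0, 0, 0, 1],
    [-0.0004, 0.002, 0, 0, 0, 0, 1],
    [0, 0, 0, 0, 0, 0, 1]
  ]
}}

```text
t: 17.2
eef_pos: [0.6015, -0.0229, -0.0161]
tool_rot: [0.0, 0.628, 0.779, -0.0]
contact_force: [1.0, -4.4, 1.0]
gripper_width: 0.999
grasp_force: 2.3
```

{"name": "jog_arm", "arguments": {
  "deltas": [
    [-0.0004, 0.002, 0, 0, 0, 0, 1],
    [-0.0004, 0.002, 0, 0, 0, 0, 1],
    [0, 0, 0, 0, 0, 0, 1]
  ]
}}

```text
t: 17.5
eef_pos: [0.6007, -0.0189, -0.0161]
tool_rot: [0.0, 0.627, 0.779, -0.0]
contact_force: [0.2, -4.7, 0.1]
gripper_width: 0.998
grasp_force: 2.4
```

{"name": "jog_arm", "arguments": {
  "deltas": [
    [-0.0004, 0.002, 0, 0, 0, 0, 1],
    [-0.0004, 0.002, 0, 0, 0, 0, 1],
    [0, 0, 0, 0, 0, 0, 1]
  ]
}}

```text
t: 17.8
eef_pos: [0.5999, -0.0149, -0.0161]
tool_rot: [0.0, 0.627, 0.779, -0.0]
contact_force: [0.9, -4.1, -0.1]
gripper_width: 1.004
grasp_force: 2.4
```

{"name": "jog_arm", "arguments": {
  "deltas": [
    [-0.0002, 0.001, 0, 0, 0, 0, 1],
    [-0.0002, 0.001, 0, 0, 0, 0, 1],
    [0, 0, 0, 0, 0, 0, 1]
  ]
}}

```text
t: 18.1
eef_pos: [0.5996, -0.0132, -0.0161]
tool_rot: [0.0, 0.628, 0.779, -0.0]
contact_force: [1.5, -4.5, 0.0]
gripper_width: 1.002
grasp_force: 2.8
```

{"name": "jog_arm", "arguments": {
  "deltas": [
    [-0.0002, 0.001, 0, 0, 0, 0, 1],
    [0, 0, 0, 0, 0, 0, 1]
  ]
}}

```text
t: 18.3
eef_pos: [0.5994, -0.0125, -0.0161]
tool_rot: [0.001, 0.628, 0.779, -0.001]
contact_force: [1.0, -5.6, 0.3]
gripper_width: 1.003
grasp_force: 3.1
```

{"name": "jog_arm", "arguments": {
  "deltas": [
    [-0.0002, 0.001, 0, 0, 0, 0, 1],
    [0, 0, 0, 0, 0, 0, 1]
  ]
}}

```text
t: 18.5
eef_pos: [0.5994, -0.0125, -0.0161]
tool_rot: [0.001, 0.628, 0.778, -0.001]
contact_force: [0.9, -8.2, -0.1]
gripper_width: 1.001
grasp_force: 4.2
```

Force climbs without motion, so the pile is firmly against the back upstand. I'll back off, lift, turn 90° and go round to the -x side.

{"name": "jog_arm", "arguments": {
  "deltas": [
    [0.001, -0.005, 0, 0, 0, 0, 1],
    [0.0015, -0.007, 0, 0, 0, 0, 1],
    [0.002, -0.009, 0, 0, 0, 0, 1],
    [0, 0, 0.03, 0, 0, 0, 1],
    [0, 0, 0.04, 0, 0, 0, 1],
    [0, 0, 0.03, 0, 0, 0, 1]
  ]
}}

```text
t: 19.1
eef_pos: [0.604, -0.031, 0.0857]
tool_rot: [0.0, 0.627, 0.779, 0.001]
contact_force: [0.9, -0.3, 0.3]
gripper_width: 0.999
grasp_force: 0.0
```

{"name": "jog_arm", "arguments": {
  "deltas": [
    [-0.0102, 0.0041, 0, 0, 0, -0.143, 0.55],
    [-0.0102, 0.0041, 0, 0, 0, -0.143, 0.55],
    [-0.0102, 0.0041, 0, 0, 0, -0.143, 0.55],
    [-0.0102, 0.0041, 0, 0, 0, -0.143, 0.55],
    [-0.0102, 0.0041, 0, 0, 0, -0.143, 0.55],
    [-0.0102, 0.0041, 0, 0, 0, -0.143, 0.55],
    [-0.0102, 0.0041, 0, 0, 0, -0.143, 0.55],
    [-0.0102, 0.0041, 0, 0, 0, -0.143, 0.55],
    [-0.0102, 0.0041, 0, 0, 0, -0.143, 0.55],
    [-0.0102, 0.0041, 0, 0, 0, -0.143, 0.55]
  ]
}}

```text
t: 20.1
eef_pos: [0.5012, 0.0102, 0.0839]
tool_rot: [-0.0, 0.985, 0.174, 0.0]
contact_force: [-0.1, 0.1, 0.2]
gripper_width: 0.552
grasp_force: 0.0
```

{"name": "jog_arm", "arguments": {
  "deltas": [
    [-0.0102, 0.0041, 0, 0, 0, -0.141, 0.55],
    [0, 0, 0, 0, 0, 0, 0.55],
    [0, 0, 0, 0, 0, 0, 0.55]
  ]
}}

```text
t: 20.4
eef_pos: [0.4918, 0.0141, 0.0841]
tool_rot: [0.0, 0.994, 0.109, 0.0]
contact_force: [0.3, 0.6, -0.0]
gripper_width: 0.55
grasp_force: 0.0
```

```bash
python3 - <<'E'
from h import *
o=bot.get_obs(); print(o['t'],o['eef_pos'],tray([o['eef_pos']]),2*np.arctan2(o['tool_rot'][2],o['tool_rot'][1]))
c=bot.read_camera('top')
cv2.imwrite('pics/t3.png',np.vstack([cv2.resize(c['img'][120:260,210:390,::-1],(500,389),interpolation=2)]))
w=bot.read_camera('wrist'); a=cv2.resize(c['img'][125:255,215:375,::-1],(400,325),interpolation=2); b=cv2.resize(w['img'][0:260,120:440,::-1],(400,325))
cv2.imwrite('pics/t4.png',np.hstack([a,b]))
E
```

```text
20.4 [0.49178825 0.01412594 0.08407759] [[-204.24482363  -51.49776689   80.0775855 ]] 0.21906263500495812
```

```bash
sed -i 's/im.min(2)>110/im.min(2)>140/' h.py; python3 - <<'E'
from h import *
slabs('top'); slabs('wrist'); slabs('scene')
E
```

```text
top x -176.7 -28.5 y -89.5 -0.7 low [-174.1  -86.9] [-20.8   4.9] rect [148.4  88.1] 0.6 centre [-102.8  -44.8]
wrist x -172.5 -69.3 y -88.4 -3.1 low [-180.6  -94.4] [-60.4   4.9] rect [103.2  85.2] 0.0 centre [-120.9  -45.7]
scene x -162.9 -25.1 y -88.2 -2.5 low [-200.6  -89. ] [-53.1   2.7] rect [137.5  85.1] 0.6 centre [-93.9 -45.2]
```

{"name": "jog_arm", "arguments": {
  "deltas": [
    [0, 0, -0.03, 0, 0, -0.004, 0.55],
    [0, 0, -0.03, 0, 0, 0, 0.55],
    [0, 0, -0.02, 0, 0, 0, 0.55],
    [0, 0, -0.008, 0, 0, 0, 0.55],
    [0, 0, -0.004, 0, 0, 0, 0.55],
    [0, 0, 0, 0, 0, 0, 0.55]
  ]
}}

```text
t: 21.25
eef_pos: [0.4918, 0.0141, -0.0078]
tool_rot: [-0.0, 0.994, 0.105, 0.0]
contact_force: [0.8, 1.1, 0.2]
gripper_width: 0.551
grasp_force: 0.0
```

{"name": "jog_arm", "arguments": {
  "deltas": [
    [0.0049, 0.0011, 0, 0, 0, 0, 0.55],
    [0.0049, 0.0011, 0, 0, 0, 0, 0.55],
    [0.0049, 0.001, 0, 0, 0, 0, 0.55],
    [0.0049, 0.0011, 0, 0, 0, 0, 0.55],
    [0.0049, 0.0011, 0, 0, 0, 0, 0.55],
    [0.0049, 0.001, 0, 0, 0, 0, 0.55],
    [0.0049, 0.0011, 0, 0, 0, 0, 0.55],
    [0.0049, 0.0011, 0, 0, 0, 0, 0.55],
    [0.0049, 0.001, 0, 0, 0, 0, 0.55],
    [0, 0, 0, 0, 0, 0, 0.55]
  ]
}}

```text
t: 22.25
eef_pos: [0.5368, 0.0241, -0.008]
tool_rot: [-0.0, 0.994, 0.105, 0.001]
contact_force: [0.7, -1.2, 0.0]
gripper_width: 0.549
grasp_force: 0.0
```

{"name": "jog_arm", "arguments": {
  "deltas": [
    [0.0029, 0.0006, 0, 0, 0, 0, 0.55],
    [0.0029, 0.0006, 0, 0, 0, 0, 0.55],
    [0.002, 0.0004, 0, 0, 0, 0, 0.55],
    [0, 0, 0, 0, 0, 0, 0.55]
  ]
}}

```text
t: 22.65
eef_pos: [0.5436, 0.0254, -0.0082]
tool_rot: [-0.0, 0.994, 0.105, 0.0]
contact_force: [-1.7, -1.0, -0.6]
gripper_width: 0.547
grasp_force: 0.8
```

```bash
python3 - <<'E'
from h import *
o=bot.get_obs(); print(o['t'],o['eef_pos'],tray([o['eef_pos']]),o['contact_force'])
slabs('top');slabs('scene')
E
```

```text
22.65 [ 0.54358306  0.02537684 -0.00815738] [[-151.24213955  -51.52438682  -12.15738105]] [-1.68944347 -1.03000328 -0.55007207]
top x -127.1 -1.3 y -89.6 -1.2 low [-122.7  -87.1] [7.4 4.4] rect [126.1  87.9] 0.4 centre [-64.3 -45.3]
scene x -127.9 2.4 y -88.6 -2.5 low [-163.2  -89.4] [-23.7   2.7] rect [130.5  85.8] 0.4 centre [-62.9 -45.3]
```

{"name": "jog_arm", "arguments": {
  "deltas": [
    [0.0015, 0.0003, 0, 0, 0, 0, 0.55],
    [0.0015, 0.0003, 0, 0, 0, 0, 0.55],
    [0.0015, 0.0003, 0, 0, 0, 0, 0.55],
    [0, 0, 0, 0, 0, 0, 0.55]
  ]
}}

```text
t: 23.15
eef_pos: [0.5481, 0.0263, -0.0081]
tool_rot: [0.0, 0.994, 0.105, 0.0]
contact_force: [-1.6, 0.3, -0.3]
gripper_width: 0.553
grasp_force: 1.1
```

{"name": "jog_arm", "arguments": {
  "deltas": [
    [0.0012, 0.0003, 0, 0, 0, 0, 0.55],
    [0.001, 0.0002, 0, 0, 0, 0, 0.55],
    [0, 0, 0, 0, 0, 0, 0.55]
  ]
}}

```text
t: 23.45
eef_pos: [0.5502, 0.0267, -0.0081]
tool_rot: [0.0, 0.994, 0.105, 0.0]
contact_force: [-2.7, -0.2, -0.8]
gripper_width: 0.554
grasp_force: 1.2
```

{"name": "jog_arm", "arguments": {
  "deltas": [
    [0.001, 0.0002, 0, 0, 0, 0, 0.55],
    [0, 0, 0, 0, 0, 0, 0.55]
  ]
}}

```text
t: 23.65
eef_pos: [0.5511, 0.0269, -0.0081]
tool_rot: [-0.0, 0.994, 0.105, 0.0]
contact_force: [-2.8, -1.0, 0.0]
gripper_width: 0.545
grasp_force: 1.3
```

{"name": "jog_arm", "arguments": {
  "deltas": [
    [0.001, 0.0002, 0, 0, 0, 0, 0.55],
    [0, 0, 0, 0, 0, 0, 0.55]
  ]
}}

```text
t: 23.85
eef_pos: [0.5515, 0.027, -0.0082]
tool_rot: [0.0, 0.994, 0.105, -0.0]
contact_force: [-4.4, -1.1, 1.7]
gripper_width: 0.554
grasp_force: 1.4
```

{"name": "jog_arm", "arguments": {
  "deltas": [
    [0.001, 0.0002, 0, 0, 0, 0, 0.55],
    [0, 0, 0, 0, 0, 0, 0.55]
  ]
}}

```text
t: 24.05
eef_pos: [0.5515, 0.0269, -0.0085]
tool_rot: [0.0, 0.994, 0.105, -0.001]
contact_force: [-7.1, -1.0, 1.4]
gripper_width: 0.554
grasp_force: 1.2
```

{"name": "jog_arm", "arguments": {
  "deltas": [
    [0.001, 0.0002, 0, 0, 0, 0, 0.55],
    [0, 0, 0, 0, 0, 0, 0.55]
  ]
}}

```text
t: 24.25
eef_pos: [0.5515, 0.0269, -0.0086]
tool_rot: [0.0, 0.994, 0.105, -0.002]
contact_force: [-8.8, -1.7, 4.0]
gripper_width: 0.549
grasp_force: 3.0
```

{"name": "jog_arm", "arguments": {
  "deltas": [
    [-0.0049, -0.0011, 0, 0, 0, 0, 0.55],
    [-0.0049, -0.0011, 0, 0, 0, 0, 0.55],
    [-0.0049, -0.001, 0, 0, 0, 0, 0.55],
    [0, 0, 0.03, 0, 0, 0, 0.55],
    [0, 0, 0.04, 0, 0, 0, 0.55],
    [0, 0, 0.03, 0, 0, 0, 0.55]
  ]
}}

```text
t: 24.85
eef_pos: [0.5401, 0.0244, 0.094]
tool_rot: [-0.0, 0.994, 0.105, 0.001]
contact_force: [1.3, -0.9, -1.1]
gripper_width: 0.552
grasp_force: 0.0
```

{"name": "jog_arm", "arguments": {
  "deltas": [
    [0.0086, -0.0049, 0, 0, 0, 0.143, 1],
    [0.0086, -0.0049, 0, 0, 0, 0.143, 1],
    [0.0086, -0.0049, 0, 0, 0, 0.143, 1],
    [0.0086, -0.0049, 0, 0, 0, 0.143, 1],
    [0.0086, -0.0049, 0, 0, 0, 0.143, 1],
    [0.0086, -0.0049, 0, 0, 0, 0.143, 1],
    [0.0086, -0.0049, 0, 0, 0, 0.143, 1],
    [0.0086, -0.0049, 0, 0, 0, 0.143, 1],
    [0.0086, -0.0049, 0, 0, 0, 0.143, 1],
    [0.0086, -0.0049, 0, 0, 0, 0.143, 1]
  ]
}}

```text
t: 25.85
eef_pos: [0.626, -0.025, 0.0921]
tool_rot: [0.0, 0.68, 0.733, 0.0]
contact_force: [-0.6, -0.4, 0.0]
gripper_width: 1.0
grasp_force: 0.0
```

{"name": "jog_arm", "arguments": {
  "deltas": [
    [0.0086, -0.0049, 0, 0, 0, 0.141, 1],
    [0, 0, 0, 0, 0, 0, 1],
    [0, 0, 0, 0, 0, 0, 1]
  ]
}}

```text
t: 26.15
eef_pos: [0.6337, -0.0296, 0.0918]
tool_rot: [-0.0, 0.63, 0.776, 0.0]
contact_force: [-0.8, 1.1, -0.2]
gripper_width: 1.002
grasp_force: 0.0
```

```bash
python3 - <<'E'
from h import *
o=bot.get_obs(); print(o['t'],o['eef_pos'],tray([o['eef_pos']]),2*np.arctan2(o['tool_rot'][2],o['tool_rot'][1]))
slabs('top');slabs('scene')
E
```

```text
26.15 [ 0.63369728 -0.0295988   0.09183419] [[ -74.88783802 -124.41413433   87.83419182]] 1.7775450326488489
top x -130.5 -2.1 y -19.9 -0.7 low [-126.3  -15. ] [6.6 4.9] rect [ 18.9 128.4] 89.6 centre [-66.3 -10.3]
scene x -128.2 2.4 y -88.0 -2.5 low [-163.5  -88.8] [-23.7   2.7] rect [ 85.3 130.7] 89.8 centre [-63.  -45.3]
```

{"name": "jog_arm", "arguments": {
  "deltas": [
    [0, 0, -0.03, 0, 0, 0.007, 1],
    [0, 0, -0.03, 0, 0, 0, 1],
    [0, 0, -0.03, 0, 0, 0, 1],
    [0, 0, -0.012, 0, 0, 0, 1],
    [0, 0, -0.006, 0, 0, 0, 1],
    [0, 0, 0, 0, 0, 0, 1],
    [-0.0011, 0.0049, 0, 0, 0, 0, 1],
    [-0.0011, 0.0049, 0, 0, 0, 0, 1],
    [-0.0008, 0.0039, 0, 0, 0, 0, 1],
    [0, 0, 0, 0, 0, 0, 1]
  ]
}}

```text
t: 27.25
eef_pos: [0.6311, -0.0145, -0.0154]
tool_rot: [0.0, 0.625, 0.78, 0.001]
contact_force: [0.4, 0.7, 0.3]
gripper_width: 0.997
grasp_force: 0.0
```

{"name": "jog_arm", "arguments": {
  "deltas": [
    [-0.0004, 0.002, 0, 0, 0, 0, 1],
    [-0.0004, 0.002, 0, 0, 0, 0, 1],
    [-0.0004, 0.002, 0, 0, 0, 0, 1],
    [0, 0, 0, 0, 0, 0, 1]
  ]
}}

```text
t: 27.65
eef_pos: [0.6295, -0.0095, -0.0161]
tool_rot: [-0.0, 0.626, 0.78, 0.0]
contact_force: [0.5, -0.2, -0.9]
gripper_width: 1.004
grasp_force: 0.0
```

{"name": "jog_arm", "arguments": {
  "deltas": [
    [-0.0003, 0.0015, 0, 0, 0, 0, 1],
    [-0.0002, 0.001, 0, 0, 0, 0, 1],
    [0, 0, 0, 0, 0, 0, 1]
  ]
}}

```text
t: 27.95
eef_pos: [0.6291, -0.0073, -0.0161]
tool_rot: [-0.0, 0.626, 0.78, 0.0]
contact_force: [-0.1, 0.4, 0.1]
gripper_width: 0.999
grasp_force: 0.0
```

{"name": "jog_arm", "arguments": {
  "deltas": [
    [-0.0002, 0.001, 0, 0, 0, 0, 1],
    [0, 0, 0, 0, 0, 0, 1]
  ]
}}

```text
t: 28.15
eef_pos: [0.629, -0.0067, -0.0161]
tool_rot: [0.0, 0.626, 0.78, -0.0]
contact_force: [0.7, 0.2, -0.4]
gripper_width: 1.001
grasp_force: 0.3
```

{"name": "jog_arm", "arguments": {
  "deltas": [
    [-0.0002, 0.001, 0, 0, 0, 0, 1],
    [0, 0, 0, 0, 0, 0, 1]
  ]
}}

```text
t: 28.35
eef_pos: [0.6289, -0.006, -0.0161]
tool_rot: [0.0, 0.626, 0.78, -0.0]
contact_force: [0.7, -2.3, -0.7]
gripper_width: 1.001
grasp_force: 1.2
```

{"name": "jog_arm", "arguments": {
  "deltas": [
    [-0.0002, 0.001, 0, 0, 0, 0, 1],
    [0, 0, 0, 0, 0, 0, 1]
  ]
}}

```text
t: 28.55
eef_pos: [0.6288, -0.0055, -0.0161]
tool_rot: [0.0, 0.626, 0.78, -0.0]
contact_force: [1.6, -4.3, -0.2]
gripper_width: 0.995
grasp_force: 2.4
```

{"name": "jog_arm", "arguments": {
  "deltas": [
    [-0.0002, 0.001, 0, 0, 0, 0, 1],
    [0, 0, 0, 0, 0, 0, 1]
  ]
}}

```text
t: 28.75
eef_pos: [0.6288, -0.0055, -0.0161]
tool_rot: [0.001, 0.626, 0.779, -0.001]
contact_force: [2.2, -6.9, -0.6]
gripper_width: 0.998
grasp_force: 3.5
```

{"name": "jog_arm", "arguments": {
  "deltas": [
    [-0.0002, 0.001, 0, 0, 0, 0, 1],
    [0, 0, 0, 0, 0, 0, 1]
  ]
}}

```text
t: 28.95
eef_pos: [0.6287, -0.0056, -0.016]
tool_rot: [0.001, 0.627, 0.779, -0.001]
contact_force: [1.4, -8.7, -0.9]
gripper_width: 0.996
grasp_force: 4.5
```

```bash
python3 - <<'E'
from h import *
o=bot.get_obs(); print(o['t'],o['eef_pos'],tray([o['eef_pos']]),o['tool_rot'])
E
```

```text
28.95 [ 0.62874227 -0.00564544 -0.01603341] [[-74.63305185 -99.95496965 -20.03341113]] [ 0.00135265  0.62660265  0.77933694 -0.00110668]
```

{"name": "jog_arm", "arguments": {
  "deltas": [
    [0.001, -0.005, 0, 0, 0, 0, 1],
    [0.0015, -0.007, 0, 0, 0, 0, 1],
    [0.0018, -0.008, 0, 0, 0, 0, 1],
    [0, 0, 0.03, 0, 0, 0, 1],
    [0, 0, 0.04, 0, 0, 0, 1],
    [0, 0, 0.03, 0, 0, 0, 1]
  ]
}}

```text
t: 29.55
eef_pos: [0.6329, -0.0222, 0.0858]
tool_rot: [0.0, 0.626, 0.78, 0.001]
contact_force: [1.5, -1.1, -0.1]
gripper_width: 1.0
grasp_force: 0.0
```

{"name": "jog_arm", "arguments": {
  "deltas": [
    [-0.0088, 0.0042, 0, 0, 0, -0.143, 0.55],
    [-0.0088, 0.0042, 0, 0, 0, -0.143, 0.55],
    [-0.0088, 0.0042, 0, 0, 0, -0.143, 0.55],
    [-0.0088, 0.0042, 0, 0, 0, -0.143, 0.55],
    [-0.0088, 0.0042, 0, 0, 0, -0.143, 0.55],
    [-0.0088, 0.0042, 0, 0, 0, -0.143, 0.55],
    [-0.0088, 0.0042, 0, 0, 0, -0.143, 0.55],
    [-0.0088, 0.0042, 0, 0, 0, -0.143, 0.55],
    [-0.0088, 0.0042, 0, 0, 0, -0.143, 0.55],
    [-0.0088, 0.0042, 0, 0, 0, -0.143, 0.55]
  ]
}}

```text
t: 30.55
eef_pos: [0.5441, 0.02, 0.0839]
tool_rot: [-0.0, 0.984, 0.176, 0.0]
contact_force: [-0.1, -0.0, -0.8]
gripper_width: 0.553
grasp_force: 0.0
```

{"name": "jog_arm", "arguments": {
  "deltas": [
    [-0.0088, 0.0042, 0, 0, 0, -0.141, 0.55],
    [0, 0, 0, 0, 0, 0, 0.55],
    [0, 0, 0, 0, 0, 0, 0.55]
  ]
}}

```text
t: 30.85
eef_pos: [0.536, 0.0239, 0.0841]
tool_rot: [-0.0, 0.994, 0.111, 0.0]
contact_force: [-0.5, -0.4, 0.1]
gripper_width: 0.547
grasp_force: 0.0
```

```bash
python3 - <<'E'
from h import *
o=bot.get_obs(); print(o['t'],o['eef_pos'],tray([o['eef_pos']]),2*np.arctan2(o['tool_rot'][2],o['tool_rot'][1]))
slabs('top');slabs('scene')
c=bot.read_camera('top'); w=bot.read_camera('scene'); a=cv2.resize(c['img'][130:255,215:340,::-1],(400,400),interpolation=2); b=cv2.resize(w['img'][170:300,310:440,::-1],(400,400),interpolation=2)
cv2.imwrite('pics/t5.png',np.hstack([a,b]))
E
```

```text
30.85 [0.53598124 0.02392123 0.08405303] [[-158.97960619  -51.32930033   80.05302776]] 0.2221247017583435
top x -131.2 -1.4 y -88.8 -1.3 low [-127.1  -86.3] [7.2 4.2] rect [130.   86.8] 0.4 centre [-66.5 -45.1]
scene x -128.2 2.2 y -87.8 -2.5 low [-163.5  -88.6] [-23.9   2.7] rect [130.1  85. ] 0.4 centre [-62.9 -44.9]
```

View pics/t5.png

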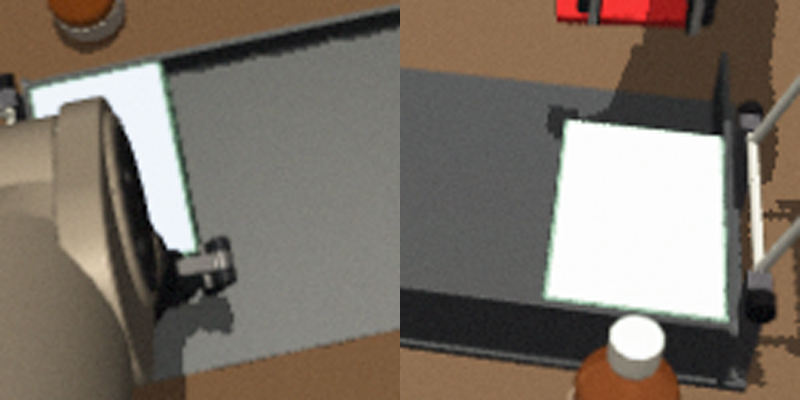

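The pile is square in the corner in both views, with only one clean green outline. I'll give the -x side one more gentle tap.

{"name": "jog_arm", "arguments": {
  "deltas": [
    [0, 0, -0.03, 0, 0, -0.008, 0.55],
    [0, 0, -0.03, 0, 0, 0, 0.55],
    [0, 0, -0.02, 0, 0, 0, 0.55],
    [0, 0, -0.008, 0, 0, 0, 0.55],
    [0, 0, -0.004, 0, 0, 0, 0.55],
    [0, 0, 0, 0, 0, 0, 0.55],
    [0.0049, 0.0011, 0, 0, 0, 0, 0.55],
    [0.0039, 0.0008, 0, 0, 0, 0, 0.55],
    [0.0029, 0.0006, 0, 0, 0, 0, 0.55],
    [0, 0, 0, 0, 0, 0, 0.55]
  ]
}}

```text
t: 32.05
eef_pos: [0.5484, 0.0265, -0.0077]
tool_rot: [-0.0, 0.994, 0.105, 0.001]
contact_force: [-0.6, 1.0, -0.9]
gripper_width: 0.552
grasp_force: 0.0
```

{"name": "jog_arm", "arguments": {
  "deltas": [
    [0.0015, 0.0003, 0, 0, 0, 0, 0.55],
    [0.001, 0.0002, 0, 0, 0, 0, 0.55],
    [0.001, 0.0002, 0, 0, 0, 0, 0.55],
    [0, 0, 0, 0, 0, 0, 0.55]
  ]
}}

```text
t: 32.45
eef_pos: [0.5509, 0.027, -0.0081]
tool_rot: [0.0, 0.995, 0.105, -0.0]
contact_force: [0.1, 0.7, -0.2]
gripper_width: 0.552
grasp_force: 0.0
```

{"name": "jog_arm", "arguments": {
  "deltas": [
    [0.001, 0.0002, 0, 0, 0, 0, 0.55],
    [0, 0, 0, 0, 0, 0, 0.55]
  ]
}}

```text
t: 32.65
eef_pos: [0.5513, 0.0271, -0.0083]
tool_rot: [0.0, 0.994, 0.105, -0.001]
contact_force: [-0.8, -0.1, 0.4]
gripper_width: 0.549
grasp_force: 0.6
```

{"name": "jog_arm", "arguments": {
  "deltas": [
    [0.001, 0.0002, 0, 0, 0, 0, 0.55],
    [0, 0, 0, 0, 0, 0, 0.55]
  ]
}}

```text
t: 32.85
eef_pos: [0.5513, 0.027, -0.0085]
tool_rot: [0.0, 0.994, 0.105, -0.001]
contact_force: [-4.5, -1.2, 2.0]
gripper_width: 0.549
grasp_force: 1.6
```

{"name": "jog_arm", "arguments": {
  "deltas": [
    [0.001, 0.0002, 0, 0, 0, 0, 0.55],
    [0, 0, 0, 0, 0, 0, 0.55]
  ]
}}

```text
t: 33.05
eef_pos: [0.5513, 0.027, -0.0086]
tool_rot: [0.0, 0.994, 0.105, -0.002]
contact_force: [-6.9, -0.7, 4.4]
gripper_width: 0.551
grasp_force: 3.2
```

{"name": "jog_arm", "arguments": {
  "deltas": [
    [-0.0049, -0.0011, 0, 0, 0, 0, 0.55],
    [-0.0069, -0.0015, 0, 0, 0, 0, 0.55],
    [-0.0069, -0.0015, 0, 0, 0, 0, 0.55],
    [0, 0, 0.04, 0, 0, 0, 0.5],
    [0, 0, 0.045, 0, 0, 0, 0.5],
    [0, 0, 0.045, 0, 0, 0, 0.5],
    [0, 0, 0.045, 0, 0, 0, 0.5],
    [0, 0, 0.033, 0, 0, 0, 0.5],
    [0, 0, 0, 0, 0, 0, 0.5]
  ]
}}

```text
t: 33.95
eef_pos: [0.5383, 0.0238, 0.2052]
tool_rot: [-0.0, 0.995, 0.104, 0.005]
contact_force: [0.4, -0.2, 0.2]
gripper_width: 0.503
grasp_force: 0.0
```

```bash
python3 - <<'E'
from h import *
o=bot.get_obs(); print(o['t'],o['eef_pos'],tray([o['eef_pos']]),2*np.arctan2(o['tool_rot'][2],o['tool_rot'][1]))
c,m=slabs('top');slabs('scene')
E
```

```text
33.95 [0.53828643 0.02380999 0.20520359] [[-156.75086084  -51.92845478  201.20359369]] 0.20929700582839803
top x -111.1 -1.3 y -88.5 -33.5 low [-106.3  -86. ] [  7.3 -29. ] rect [110.2  54.1] 0.8 centre [-56.2 -61.2]
scene x -127.9 2.1 y -87.8 -2.5 low [-163.2  -88.6] [-24.    2.7] rect [129.8  85. ] 0.4 centre [-62.8 -44.9]
```

{"name": "jog_arm", "arguments": {
  "deltas": [
    [0.0137, 0.0223, 0, 0, 0, 0, 0.5],
    [0.0137, 0.0223, 0, 0, 0, 0, 0.5],
    [0.0137, 0.0223, 0, 0, 0, 0, 0.5],
    [0.0137, 0.0223, 0, 0, 0, 0, 0.5],
    [0.0137, 0.0223, 0, 0, 0, 0, 0.5],
    [0, 0, 0, 0, 0, 0, 0.5],
    [0, 0, 0, 0, 0, 0, 0.5]
  ]
}}

```text
t: 34.75
eef_pos: [0.6025, 0.135, 0.1978]
tool_rot: [0.0, 0.994, 0.105, -0.002]
contact_force: [0.8, -0.6, 0.5]
gripper_width: 0.503
grasp_force: 0.0
```

```bash
python3 - <<'E'
from h import *
o=bot.get_obs(); print(o['t'],o['eef_pos'],tray([o['eef_pos']]),2*np.arctan2(o['tool_rot'][2],o['tool_rot'][1]))
E
```

```text
34.75 [0.60252777 0.13499905 0.19776986] [[-70.32366198  43.04678184 193.76986155]] 0.21082783144994557
```

{"name": "jog_arm", "arguments": {
  "deltas": [
    [0.0024, -0.0014, -0.03, 0, 0, 0.003, 0.5],
    [0, 0, -0.03, 0, 0, 0, 0.5],
    [0, 0, -0.013, 0, 0, 0, 0.5],
    [0, 0, -0.007, 0, 0, 0, 0.5],
    [0, 0, 0, 0, 0, 0, 0.5]
  ]
}}

```text
t: 35.25
eef_pos: [0.6056, 0.1329, 0.1194]
tool_rot: [0.0, 0.994, 0.106, -0.001]
contact_force: [-0.9, -1.0, 0.6]
gripper_width: 0.502
grasp_force: 0.0
```

{"name": "jog_arm", "arguments": {
  "deltas": [
    [0, 0, 0, 0, 0, 0, 0.1],
    [0, 0, 0, 0, 0, 0, 0.1],
    [0, 0, 0, 0, 0, 0, 0.1],
    [0, 0, 0, 0, 0, 0, 0.1],
    [0, 0, 0, 0, 0, 0, 0.1]
  ],
  "newtons": 30
}}

```text
t: 35.75
eef_pos: [0.607, 0.1341, 0.1213]
tool_rot: [-0.0, 0.994, 0.106, 0.001]
contact_force: [-0.9, 1.0, 6.1]
gripper_width: 0.193
grasp_force: 31.8
```

{"name": "jog_arm", "arguments": {
  "deltas": [
    [0.0025, -0.0113, 0.0032, 0, 0, 0, 0.1],
    [0.0025, -0.0116, 0.0015, 0, 0, 0, 0.1],
    [0.0025, -0.0116, -0.0003, 0, 0, 0, 0.1],
    [0.0025, -0.0116, -0.0021, 0, 0, 0, 0.1],
    [0.0024, -0.011, -0.0038, 0, 0, 0, 0.1],
    [0.0023, -0.0105, -0.0055, 0, 0, 0, 0.1],
    [0.0021, -0.0095, -0.0071, 0, 0, 0, 0.1],
    [0.0018, -0.0083, -0.0083, 0, 0, 0, 0.1]
  ]
}}

```text
t: 36.55
eef_pos: [0.6264, 0.0471, 0.0974]
tool_rot: [0.0, 0.994, 0.106, 0.002]
contact_force: [5.6, 1.4, 0.3]
gripper_width: 0.196
grasp_force: 31.3
```

{"name": "jog_arm", "arguments": {
  "deltas": [
    [0.0016, -0.0071, -0.0096, 0, 0, 0, 0.1],
    [0.0012, -0.0055, -0.0106, 0, 0, 0, 0.1],
    [0.0009, -0.004, -0.0113, 0, 0, 0, 0.1],
    [0.0004, -0.002, -0.0093, 0, 0, 0, 0.1],
    [0, 0, 0, 0, 0, 0, 0.1]
  ]
}}

```text
t: 37.05
eef_pos: [0.6303, 0.0296, 0.0551]
tool_rot: [-0.0, 0.994, 0.106, 0.001]
contact_force: [8.7, 2.6, -1.9]
gripper_width: 0.19
grasp_force: 31.0
```

```bash
python3 - <<'E'
from h import *
o=bot.get_obs(); print(o['t'],o['eef_pos'],tray([o['eef_pos']]),o['contact_force'],o['gripper_width'])
E
```

```text
37.05 [0.63033087 0.02959499 0.05509209] [[-65.58302295 -65.85938605  51.09209182]] [ 8.70088867  2.61690027 -1.89676319] 0.18973486721850089
```

{"name": "jog_arm", "arguments": {
  "deltas": [
    [0.001, -0.0005, -0.003, 0, 0, 0, 0.1],
    [0.001, 0, -0.003, 0, 0, 0, 0.1],
    [0, 0, -0.002, 0, 0, 0, 0.1],
    [0, 0, 0, 0, 0, 0, 0.1]
  ]
}}

```text
t: 37.45
eef_pos: [0.6306, 0.0291, 0.0478]
tool_rot: [-0.0, 0.994, 0.106, -0.0]
contact_force: [4.7, 2.4, -2.3]
gripper_width: 0.195
grasp_force: 31.1
```

{"name": "jog_arm", "arguments": {
  "deltas": [
    [0, 0, 0, 0, 0, 0, 0.3],
    [0, 0, 0, 0, 0, 0, 0.5],
    [0, 0, 0, 0, 0, 0, 0.55],
    [0, 0, 0, 0, 0, 0, 0.55],
    [0, 0, 0, 0, 0, 0, 0.55],
    [0, 0, 0.01, 0, 0, 0, 0.55],
    [0, 0, 0.02, 0, 0, 0, 0.55],
    [0, 0, 0.03, 0, 0, 0, 0.55],
    [0, 0, 0.04, 0, 0, 0, 0.55],
    [0, 0, 0.04, 0, 0, 0, 0.55]
  ]
}}

```text
t: 38.45
eef_pos: [0.6303, 0.029, 0.1907]
tool_rot: [-0.0, 0.994, 0.106, -0.0]
contact_force: [0.7, 0.2, 0.3]
gripper_width: 0.547
grasp_force: 0.0
```

{"name": "jog_arm", "arguments": {
  "deltas": [
    [-0.01, -0.04, 0.01, 0, 0, 0, 0.55],
    [-0.01, -0.045, 0, 0, 0, 0, 0.55],
    [-0.01, -0.045, 0, 0, 0, 0, 0.55],
    [-0.01, -0.045, 0, 0, 0, 0, 0.55],
    [-0.01, -0.045, 0, 0, 0, 0, 0.55],
    [-0.01, -0.045, 0, 0, 0, 0, 0.55],
    [-0.01, -0.045, 0, 0, 0, 0, 0.55],
    [0, 0, 0, 0, 0, 0, 0.55]
  ]
}}

```text
t: 39.25
eef_pos: [0.5572, -0.2901, 0.1997]
tool_rot: [0.002, 0.995, 0.1, -0.001]
contact_force: [0.0, 0.2, 0.2]
gripper_width: 0.551
grasp_force: 0.0
```

```bash
python3 - <<'E'
from h import *
o=bot.get_obs(); print(o['t'],o['eef_pos'],o['contact_force'])
slabs('top');slabs('scene')
for n in ('top','scene'):
    c=bot.read_camera(n); im=c['img'].astype(int)
    # dark rubber rings of the bar: darkest blobs over the pile
    hull=proj(c,[np.r_[C+M@(np.array(p)/1e3),.044] for p in [(-5,-6),(-5,-86),(-126,-86),(-126,-6)]])
    k=np.zeros(im.shape[:2],np.uint8); cv2.fillConvexPoly(k,hull.astype(np.int32),1)
    m=((im.max(2)<60)&(k>0)).astype(np.uint8)
    N,_,st,ct=cv2.connectedComponentsWithStats(m)
    for i in range(1,N):
        if st[i,4]>6: print(n,st[i,4],ct[i].round(1),tray(plane(c,[ct[i]],.062)).round(1))
    b=np.r_[C+M@np.array([-.066,-.068]),.059]; ex=np.r_[M@[.052,0],0]; print(n,'expect',proj(c,[b+ex,b-ex]).round(1).tolist())
E
```

```text
39.25 [ 0.55720515 -0.2900827   0.19965741] [0.02417023 0.20689248 0.24618111]
top x -131.9 -23.3 y -70.8 -0.5 low [-127.7  -67.6] [-15.4   5.1] rect [ 70.1 108.7] 89.6 centre [-77.6 -35.8]
scene x -125.2 2.1 y -87.8 -2.5 low [-160.3  -88.6] [-24.    2.7] rect [127.4  85. ] 0.4 centre [-61.6 -44.9]
top 55 [254.9 154.3] [[-13.7 -68.2  58. ]]
top 52 [263.7 202.8] [[-118.3  -67.4   58. ]]
top expect [[255.1, 154.8], [264.2, 202.8]]
scene 11 [369.3 210.8] [[-103.4  -77.2   58. ]]
scene 249 [372.1 255.2] [[ -8.1 -65.5  58. ]]
scene expect [[370.5, 253.3], [375.2, 207.0]]
```

```bash
python3 - <<'E'
from station import bot
print(bot.hand_in())
E
```

```text
the job is handed in; nothing more can be done
None
```

I handed the job in at about 39 s: all five slabs looked square against both upstands before the arm was closed, and the camera measurements afterwards put the bar where it should rest on the pile. I didn't re-measure the bottles and note block, but no move went near them, and the hand-in gave no verdict.

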